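# Set the guide rail of the dough board

## Robot

A 6-joint arm with a two-finger parallel gripper is mounted at the origin on the work surface. World frame = base frame: x ahead of the robot, y to its left, z up, the work surface at z = 0. Lengths are in mm, angles in rad, forces in N, time in s.
With the tool pointing down it reaches from about 275 to 1000 mm from the base axis. Payload 8.4 kg.
Tool frame: the origin (TCP) lies at the very end of the fingers, on their centre line; the grasp point (between the pads) lies behind it (r.grip_point_offset is the x of the grasp point in the tool frame, in mm); x points along the fingers, z is the direction in which the jaws open and shut, and the axes are right-handed (so a half turn about x gives the same grasp; the last joint's range is limited). The gripper opens to 85 mm and grips with 20 to 120 N. Pads are 22 mm wide; open, the fingers measure 114 mm over their backs; the gripper's body (76 mm by 85 mm) begins 54 mm behind the grasp point. The pads swing forward as they close: fully open they stand 13 mm farther back than shut.
Start: joints at [-1.149, 0.353, 1.633, -0, 1.155, -0.002], TCP at [257.016, -569.711, 231.281] pointing down, gripper open.
Joint ranges: [-2.63, 2.63], [-0.92, 2.1], [0.06, 2.66], [-1.3, 4.44], [0, 2.69], [-3.02, 3.02]. Speed limits (rad/s): [2.22, 2.22, 2.79, 3.14, 3.14, 3.14].

## Interface

Orientations are given as [roll, pitch, yaw] about the fixed x, y, z axes, in that order (R = Rz(yaw) Ry(pitch) Rx(roll)).
In Python, from rig import r, vision, order gives the robot as it stands. The module is installed in compiled form; this text tells all that it offers.
- The arm moves only by the tool step_arm, never from a script. Its argument "rows" is a list of rows, each a list of 7 numbers: the shift along the world's x, y, z in mm, then the turn, a rotation vector about the world's x, y, z in rad, then the finger opening in mm, from 0 to 85.4. A call has exactly 8 rows; each row is the pose to reach, as a shift and turn from the pose measured when the call began; what a row does not reach only later rows make up. A row lasts 1/8 s, in which the tool goes at most 62.5 mm and 10.7 degrees, less where a joint would pass 70% of its speed; a pose out of reach is approached as far as the arm can. A call with a gripper value outside its range is refused whole. The fingers move at their own pace and stop on an object; "force" is the grip in N (left out, the last holds). Time passes only in rows, so rows that repeat a pose let the fingers close, or fill a call up. It gives the time, the measured TCP pose, the force and the opening at its end, in the units of the state.
- r.sense(): the state, without advancing time (a new reading comes with each control period).
- vision.grab_frame(name): name is "scene" or "top" or "wrist"; returns (picture, depth): 400x640x3 uint8, red, green, blue; 400x640 float32, mm along the optical axis (not along the pixel's ray), 0 where there is no reading.
- vision.camera_info(name): a dict with "K" (3x3 intrinsics, pixels), "origin" and "attitude" of the camera in the world; the wrist camera has in their place "tool_from_camera" (4x4, takes a point from camera to tool coordinates, whose origin is the TCP and whose axes are the tool frame's). Camera axes: x right, y down, z forward; pixel columns grow to the right and rows downward; lengths in mm; the calibration is good to about 2 mm. The wrist camera is an equidistant fisheye: a pixel r from the principal point sees the ray r / f radians off the axis. A picture is of the moment at which its call begins: read the wrist's pose just before it. camera_info takes no time and is no camera call.
- order.sign_off(): hands the job in, once; it reports no verdict.
The state is a dict: "clock": time; "qpos": joint angles; "qvel": joint speeds; "joint_efforts": joint torques, N m; "eef_pos": TCP position; "tcp_rot": TCP orientation; "contact_force": force on the tool from outside, world axes, zero at the start; "wrist_torque": the same for the moment, N m; "opening": opening from 0.0 (shut) to 1.0 (fully open).
Only numpy, scipy, OpenCV 4.12 (cv2) and the standard library are available. Lean on these libraries where they do the work, as an engineer would, in place of code of your own. Each camera call takes 0.05 s, during which the arm holds its last target.

## Task

Put the wooden guide rail back on the dough board: slide it, still askew, until its V-notched end is fully home against the steel post, then, keeping the notch on the post as a pivot, swing the rail round into line, pressing it against the sprung bumper of the steel stop until the sprung catch snaps out behind it, and let go. Push gently, by feel: the sprung bumper and catch yield to a push of some 15 to 20 N, and you should never push harder than about 25 N; leave the shaker, bowl and scraper alone.

Things in the scene. Friction and masses are not known exactly. Their poses are not given: they have to be found in the camera images.
- board: White plastic board 320 x 360 x 12 mm, fixed on the counter. Origin: centre of its underside, z up. The rail's place is parallel to board y, notch towards -y, rail centre at board x = 60, y = 7 mm, plain end at y = 107 mm. The rail starts askew on the -x (robot's) side and swings in towards +x.
- post: Fixed upright round steel post, 12 mm diameter, 45 mm high, standing on the board at board (60, -105) mm. Origin: on its axis at its foot (the board's top). Axes as the board's.
- stop: Fixed steel stop block, 50 mm long (y), 20 mm thick, 34 mm high, on the board. Origin: foot of the middle of its face towards -x, at board (76, 65) mm. A round sprung rubber bumper in this face sticks out 5 mm at mid-height; the rail's +x side meets it first and must push it in (2 N at first touch, 6 N flush). Once released the rail rests back on the bolt, 1 mm off this face.
- catch (a point): Square rear edge of the tip of a sprung bolt, board (43, 103, 27) mm when out, 18 mm high; moves with it. Its housing spans board x 11 to 61, y 112 to 142 mm, 36 mm high. The tip reaches 4 mm into the path of the rail's end: a ramp on its -x side, then a 3 mm flat. It snaps out behind the rail's -x face only when the rail is within 1 mm of the stop.
- bolt (a joint): How far the sprung bolt is pushed in (towards board +y), m: 0 = fully out, about 0.004 while the rail's end rides over it. Spring 1.5 N at 0, 4 N at 0.004; passing it takes about 4 to 9 N of sideways push at the rail's end.
- rail_center (a point): Loose wooden rail, about 0.2 kg: bar 200 mm long (y), 32 wide (x), 30 high, lying on the board, plus a V-notched fork 21 mm long at its -y end. Point: centre of the bar, half-way up. y runs along the rail towards the plain end, z up. It starts turned 0.5 to 0.8 rad counter-clockwise (from above) from the board, notch 30 to 80 mm short of the post.
- rail_seat (a point): Point on the rail's centre line, 112 mm from its centre towards the notched end (rail y = -112 mm), half-way up: where the post's axis lies when the post bears on both walls of the notch. V of 60 degrees, 25 mm wide at its mouth, which is 9.6 mm beyond this point; its bottom is at rail y = -100 mm.
- rail_end (a point): Centre of the rail's plain end face (rail y = +100 mm), half-way up.
- rail: The same rail; origin: centre of the solid bar's underside (rail_center less 15 mm in z), axes as rail_center.
- shaker: Bystander: glass shaker jar with steel cap, 64 mm diameter, 120 mm high, on the counter left of the board. Origin: centre of its underside.
- bowl: Bystander: steel bowl, 130 mm across, 60 mm high, right of the board. Origin: centre of its underside.
- scraper: Bystander: dough scraper, blade 100 x 130 mm lying flat, wooden grip 20 mm thick, right of the board. Origin: under its blade's middle.
There are look-alikes about, which are no part of the job. What is meant by the rail is not blue, and is the smaller of those in its own colour.

How it is judged:
By the outcome, as a careful person would: the job done as asked, in the order asked, and still so for the second after the job is handed in, with the robot touching nothing.
It also fails if it takes over 72 s, if anything falls off the work surface, if the arm or the gripper's body presses on something with over 40 N, if the wrist force passes 120 N, or if a joint passes its speed limit or range.

## Working session

There is one attempt and no reset: what is moved stays moved. The work goes in short steps, Python scripts to look and compute and a tool call to move; the robot and the scene stay as the last step left them, time stands still between calls to the robot, and variables do not carry over. Pictures are saved under pics/ and viewed, and the job is handed in when it is done.

Besides the shell and the picture viewer there is one more tool, called after "Emit:" as name(argument=value, ...), one argument or row to a line, values as JSON. step_arm: Moves the arm, as the interface text tells. Its arguments: {"type":"object","properties":{"rows":{"type":"array"},"force":{"type":"number"}},"required":["rows"]}

```bash
mkdir -p pics; ls; python3 - <<'E'
from rig import r, vision, order
import cv2, numpy as np
print(r.sense(), r.grip_point_offset)
for n in ["scene","top"]:
    im,d=vision.grab_frame(n); cv2.imwrite(f"pics/{n}0.png",im[:,:,::-1]); np.savez(f"{n}0.npz",im=im,d=d); print(n,vision.camera_info(n))
print(vision.camera_info("wrist"))
E
```

```text
pics
{'clock': 0.0, 'qpos': array([-1.14939250e+00,  3.53674871e-01,  1.63414910e+00,  3.68583572e-06,
        1.15519629e+00, -2.36175973e-03]), 'qvel': array([-0.00049434,  0.00169462,  0.00054469, -0.00126141,  0.00021084,
        0.00021552]), 'joint_efforts': array([-1.41817949e-03, -6.05264139e+01, -3.42062867e+01,  4.52296274e-05,
        9.60450416e-03, -1.91656738e-06]), 'eef_pos': array([ 256.82165422, -569.26351766,  230.53858894]), 'tcp_rot': array([3.13687035, 1.56936871, 1.98983812]), 'contact_force': array([ 0.04165537, -0.11291189, -0.40157792]), 'wrist_torque': array([-0.00505749,  0.02968338,  0.03267316]), 'opening': 1.0038191189015986} -18.700000000000003
scene {'K': array([[508.85474579,   0.        , 322.55465952],
       [  0.        , 508.85474579, 200.50219387],
       [  0.        ,   0.        ,   1.        ]]), 'origin': array([1500.9816043 ,  -85.40256735,  912.14642115]), 'attitude': array([-2.27807185, -0.00637973,  1.47797128])}
top {'K': array([[401.56482379,   0.        , 322.42258962],
       [  0.        , 401.56482379, 196.75250742],
       [  0.        ,   0.        ,   1.        ]]), 'origin': array([ 328.03943712,  -16.68147697, 1087.79709045]), 'attitude': array([-2.96804635,  0.02037467, -1.55351979])}
{'K': array([[309.70691629,   0.        , 316.84766839],
       [  0.        , 309.70691629, 200.44203529],
       [  0.        ,   0.        ,   1.        ]]), 'tool_from_camera': array([[-2.36342605e-04, -3.25938233e-01,  9.45391037e-01,
        -1.44061863e+02],
       [ 7.04515071e-04, -9.45390883e-01, -3.25938004e-01,
         8.43100443e+01],
       [ 9.99999724e-01,  5.89009197e-04,  4.53064541e-04,
         8.84715288e-03],
       [ 0.00000000e+00,  0.00000000e+00,  0.00000000e+00,
         1.00000000e+00]])}
```

View pics/top0.png

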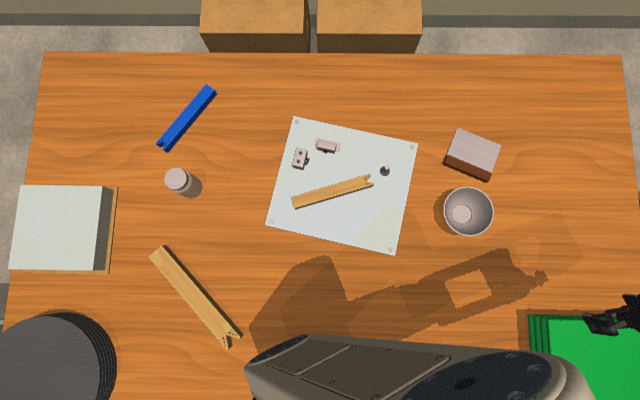

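View pics/scene0.png

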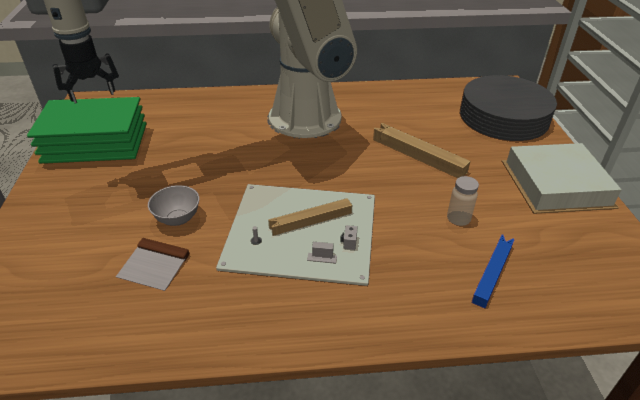

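```bash
cat > h.py <<'E'
import numpy as np, cv2
from rig import vision
from scipy.spatial.transform import Rotation as Ro
def cam(n):
    c=vision.camera_info(n); return c["K"],np.array(c["origin"]),Ro.from_euler('xyz',c["attitude"]).as_matrix()
def ray(n,uv,z):
    K,o,R=cam(n); uv=np.atleast_2d(np.float64(uv))
    d=np.c_[uv,np.ones(len(uv))]@np.linalg.inv(K).T@R.T
    return o+d*((z-o[2])/d[:,2])[:,None]
def cloud(n,d):
    K,o,R=cam(n); v,u=np.mgrid[:400,:640]
    p=np.stack([(u-K[0,2])/K[0,0]*d,(v-K[1,2])/K[1,1]*d,d],-1)
    return p@R.T+o
E
python3 - <<'E'
from h import *
for n in ["top","scene"]:
    z=np.load(f"{n}0.npz"); im,d=z['im'],z['d']; P=cloud(n,d)
    hsv=cv2.cvtColor(im,cv2.COLOR_RGB2HSV)
    box=(P[...,0]>300)&(P[...,0]<800)&(P[...,1]>-350)&(P[...,1]<200)&(d>0)
    m=((hsv[...,1]<60)&(hsv[...,2]>170)&box&(P[...,2]<25)).astype(np.uint8)
    cs,_=cv2.findContours(m,0,2); c=max(cs,key=cv2.contourArea)
    print(n,cv2.contourArea(c),'boardz',np.median(P[m>0][:,2]))
    w=ray(n,c[:,0],12)[:,:2].astype(np.float32)
    h=cv2.convexHull(w); rc=cv2.minAreaRect(h); print('board',rc, cv2.boxPoints(rc).round(1).tolist())
    wm=((hsv[...,0]>10)&(hsv[...,0]<30)&(hsv[...,1]>70)&(P[...,2]>34)&(P[...,2]<52)&box).astype(np.uint8)
    cs,_=cv2.findContours(wm,0,2)
    for c in cs:
        if cv2.contourArea(c)<80: continue
        w=ray(n,c[:,0],42)[:,:2].astype(np.float32); rc=cv2.minAreaRect(w)
        print('rail',cv2.contourArea(c),rc,cv2.boxPoints(rc).round(1).tolist(),'z',np.median(P[wm>0][:,2]))
    # tall things on the board
    hm=((P[...,2]>38)&(P[...,2]<70)&box&(wm==0)).astype(np.uint8)
    k,l,s,ce=cv2.connectedComponentsWithStats(hm)
    for i in range(1,k):
        if s[i,4]>10: q=P[l==i]; print('thing',s[i].tolist(),q.mean(0).round(1),q.min(0).round(1),q.max(0).round(1))
im=np.load("top0.npz")['im'][90:280,240:450]; cv2.imwrite("pics/topzoom.png",cv2.resize(im,None,fx=3.5,fy=3,interpolation=cv2.INTER_CUBIC)[:600,:800,::-1])
E
```

```text
top 14647.5 boardz 11.051723513873867
board ((554.6015014648438, -44.549835205078125), (357.4508972167969, 317.5979309082031), 77.59169006347656) [[361.1000061035156, -185.0], [671.2999877929688, -253.1999969482422], [748.0999755859375, 95.9000015258789], [437.8999938964844, 164.10000610351562]]
rail 860.0 ((528.230224609375, -17.966690063476562), (32.67708206176758, 218.68362426757812), 17.55925941467285) [[479.70001220703125, 81.4000015258789], [545.5999755859375, -127.0999984741211], [576.7999877929688, -117.30000305175781], [510.79998779296875, 91.19999694824219]] z 41.109340521741046
thing [317, 140, 19, 11, 141] [6.528e+02 2.000e-01 4.460e+01] [639.  -23.8  38. ] [667.9  25.   50.2]
thing [292, 148, 15, 20, 213] [617.1  71.6  47.1] [591.5  53.8  38.7] [643.1  90.8  52.4]
thing [384, 165, 5, 6, 23] [ 590.9 -159.4   52.4] [ 585.8 -164.6   38.3] [ 597.  -154.5   58.6]
thing [443, 187, 20, 48, 133] [ 486.2 -324.7   55.2] [ 416.9 -349.6   38.4] [ 538.4 -303.2   63.5]
scene 10955.0 boardz 12.62654692291369
board ((556.5904541015625, -46.748016357421875), (355.0363464355469, 315.8538513183594), 77.54811096191406) [[364.1000061035156, -186.0], [672.5, -254.10000610351562], [749.0999755859375, 92.5], [440.70001220703125, 160.60000610351562]]
rail 776.5 ((535.4088745117188, -20.312301635742188), (41.37557601928711, 221.9886932373047), 17.447269439697266) [[482.3999938964844, 79.4000015258789], [549.0, -132.39999389648438], [588.4000244140625, -120.0], [521.9000244140625, 91.80000305175781]] z 42.112244118888555
thing [179, 186, 20, 36, 254] [ 478.1 -328.8   52.3] [ 416.3 -349.9   38. ] [ 540.4 -306.2   64.8]
thing [344, 225, 14, 19, 214] [624.6  68.8  47.6] [591.6  52.1  38.2] [647.8  88.5  53.2]
thing [252, 226, 6, 10, 39] [ 595.1 -161.8   50.2] [ 585.4 -167.5   38.4] [ 600.7 -156.2   60.4]
thing [312, 242, 22, 10, 173] [657.4  -2.1  45.2] [639.8 -26.6  38. ] [672.7  24.4  51.3]
```

View pics/topzoom.png

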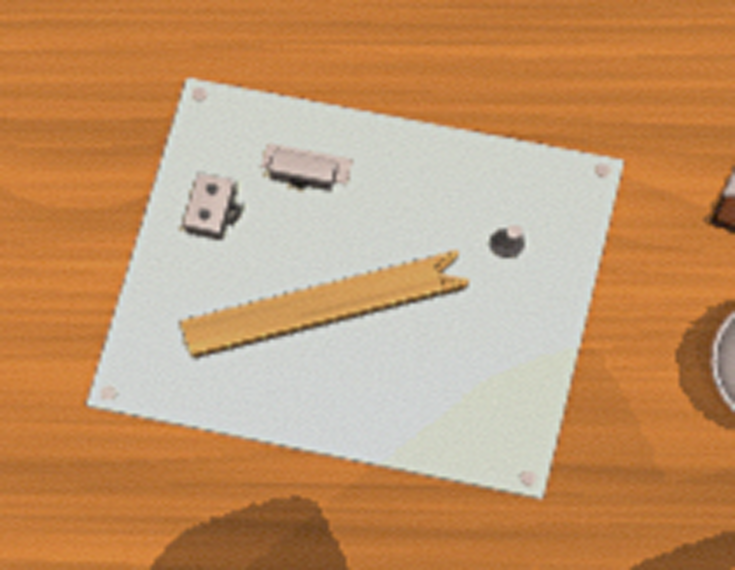

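```bash
cat >> h.py <<'E'
bc=np.array([555.5,-45.6]); by=-0.2167
ex=np.array([np.cos(by),np.sin(by)]); ey=np.array([-ex[1],ex[0]])
def B(x,y): return bc+x*ex+y*ey
def toB(p): d=np.asarray(p)[:2]-bc; return np.array([d@ex,d@ey])
def st():
    from rig import r
    s=r.sense(); R=Ro.from_euler('xyz',s['tcp_rot']).as_matrix()
    print('t',round(s['clock'],2),'pos',s['eef_pos'].round(1),'xax',R[:,0].round(3),'zax',R[:,2].round(3),'zdeg',np.degrees(np.arctan2(R[1,2],R[0,2])).round(2),'F',s['contact_force'].round(1),'T',s['wrist_torque'].round(2),'op',round(s['opening'],3),'B',toB(s['eef_pos']).round(1),'q6',s['qpos'].round(2))
    return s,R
E
python3 -c "
from h import *
s,R=st()
# rotvec to make z axis point at 17.55 deg
a=np.arctan2(R[1,2],R[0,2])
for t in (17.55,-162.45):
    print(t,((np.radians(t)-a+np.pi)%(2*np.pi)-np.pi))
T=np.array([[0,0,1]]);
"
```

```text
t 0.1 pos [ 256.8 -569.3  230.6] xax [-0.001  0.001 -1.   ] zax [ 0.411 -0.912 -0.001] zdeg -65.72 F [0.1 0.3 0.3] T [-0.02 -0.03 -0.02] op 0.998 B [-179.1 -575.7] q6 [-1.15  0.35  1.63 -0.    1.16 -0.  ]
17.55 1.4532907171633358
-162.45 -1.6883019364264573
```

Emit:
step_arm(
  rows=[
    [24, 52, 0, 0, 0, 0.13, 85],
    [48, 104, 0, 0, 0, 0.26, 85],
    [73, 155, -10, 0, 0, 0.4, 85],
    [97, 207, -20, 0, 0, 0.53, 85],
    [121, 259, -30, 0, 0, 0.66, 85],
    [145, 311, -40, 0, 0, 0.79, 85],
    [169, 363, -50, 0, 0, 0.92, 85],
    [194, 414, -60, 0, 0, 1.06, 85],
  ],
  force=30,
)

```text
clock: 1.1
eef_pos: [451.2, -153.5, 170.3]
tcp_rot: [-3.061, 1.57, 3.14]
contact_force: [0.7, -0.3, -0.2]
opening: 0.998
```

```bash
python3 -c "
from h import *
s,R=st()"
```

```text
t 1.1 pos [ 451.2 -153.5  170.3] xax [-0.001  0.    -1.   ] zax [ 0.997 -0.082 -0.001] zdeg -4.73 F [ 0.7 -0.3 -0.2] T [ 0.01 -0.07  0.04] op 0.998 B [ -78.6 -127.8] q6 [-0.33  0.2   2.   -0.    0.94 -0.25]
```

Emit:
step_arm(
  rows=[
    [18, 39, -10, 0, 0, 0.1, 85],
    [36, 77, -20, 0, 0, 0.2, 85],
    [54, 116, -40, 0, 0, 0.3, 85],
    [72, 154, -50, 0, 0, 0.389, 85],
    [72, 154, -60, 0, 0, 0.389, 85],
    [72, 154, -60, 0, 0, 0.389, 85],
    [72, 154, -60, 0, 0, 0.389, 85],
    [72, 154, -60, 0, 0, 0.389, 85],
  ],
)

```text
clock: 2.1
eef_pos: [523.3, -0.4, 110.8]
tcp_rot: [-2.494, 1.57, -2.189]
contact_force: [-0.5, -0.2, 1.2]
opening: 1.0
```

```bash
cat >> h.py <<'E'
def wrist(name):
    s,R=st(); im,d=vision.grab_frame("wrist"); cv2.imwrite(name,im[:,:,::-1]); np.savez("wrist.npz",im=im,d=d,p=s['eef_pos'],R=R); return im,d,s['eef_pos'],R
def wcam(p,R):
    c=vision.camera_info("wrist"); T=np.eye(4);T[:3,:3]=R;T[:3,3]=p
    return c["K"],T@c["tool_from_camera"]
def wray(uv,z,p,R):
    K,T=wcam(p,R); uv=np.atleast_2d(np.float64(uv)); q=(uv-K[:2,2])/K[0,0]
    th=np.linalg.norm(q,axis=1); d=np.c_[q/np.maximum(th,1e-9)[:,None]*np.sin(th)[:,None],np.cos(th)]@T[:3,:3].T
    return T[:3,3]+d*((z-T[2,3])/d[:,2])[:,None]
E
python3 -c "
from h import *
wrist('pics/w1.png')"
```

```text
t 2.1 pos [ 5.233e+02 -4.000e-01  1.108e+02] xax [-0. -0. -1.] zax [ 0.954  0.3   -0.   ] zdeg 17.47 F [-0.5 -0.2  1.2] T [0.01 0.   0.01] op 1.0 B [-41.2  37.2] q6 [-0.    0.35  1.95 -0.    0.84 -0.31]
```

View pics/w1.png

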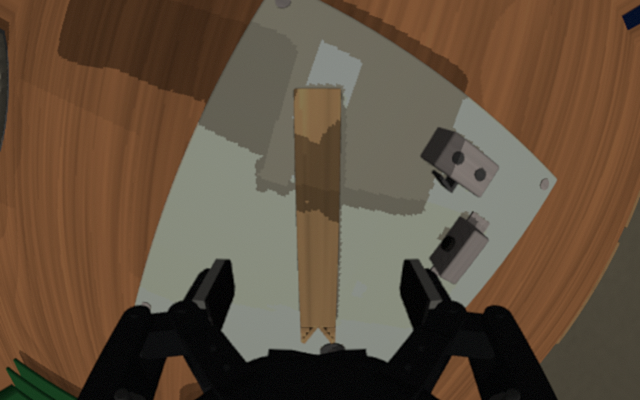

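```bash
python3 -c "
from h import *
z=np.load('wrist.npz');p,R=z['p'],z['R']
w=wray([(295,88),(342,88),(298,211),(340,211),(302,322),(335,322),(319,327)],42,p,R); print(w.round(1))
print(((w-p)@R).round(1))
print(toB(w[0]))
print(wray([(489,174)],48,p,R), )
"
```

```text
[[ 482.2   81.8   42. ]
 [ 512.4   91.4   42. ]
 [ 509.6   -2.2   42. ]
 [ 539.1    7.1   42. ]
 [ 542.3 -104.    42. ]
 [ 570.5  -95.1   42. ]
 [ 558.7 -105.2   42. ]]
[[  68.8   90.7  -14.5]
 [  68.8   90.8   17.2]
 [  68.9    2.4  -13.6]
 [  68.8    2.4   17.4]
 [  68.9 -104.5  -12.9]
 [  68.9 -104.5   16.7]
 [  68.9 -110.6    2.4]]
[-98.95323715 108.68538456]
[[639.05633459  71.95797108  48.        ]]
```

Emit:
step_arm(
  rows=[
    [1.5, 0.5, -15, 0, 0, 0, 85],
    [1.5, 0.5, -35, 0, 0, 0, 85],
    [1.5, 0.5, -55, 0, 0, 0, 85],
    [1.5, 0.5, -72, 0, 0, 0, 75],
    [1.5, 0.5, -83, 0, 0, 0, 65],
    [1.5, 0.5, -90, 0, 0, 0, 55],
    [1.5, 0.5, -92, 0, 0, 0, 45],
    [1.5, 0.5, -92, 0, 0, 0, 40],
  ],
  force=25,
)

```text
clock: 3.15
eef_pos: [525.1, 0.2, 19.1]
tcp_rot: [-1.486, 1.57, -1.181]
contact_force: [0.5, -0.1, -0.3]
opening: 0.466
```

Emit:
step_arm(
  rows=[
    [0, 0, 0, 0, 0, 0, 36],
    [0, 0, 0, 0, 0, 0, 33],
    [0, 0, 0, 0, 0, 0, 30],
    [0, 0, 0, 0, 0, 0, 25],
    [0, 0, 0, 0, 0, 0, 25],
    [0, 0, 0, 0, 0, 0, 25],
    [0, 0, 0, 0, 0, 0, 25],
    [0, 0, 0, 0, 0, 0, 25],
  ],
)

```text
clock: 4.15
eef_pos: [525.0, 0.2, 19.4]
tcp_rot: [-1.437, 1.57, -1.132]
contact_force: [-2.9, -0.5, 5.6]
opening: 0.369
```

```bash
python3 -c "
from h import *
wrist('pics/w2.png')"
```

```text
t 4.15 pos [5.25e+02 2.00e-01 1.94e+01] xax [ 0. -0. -1.] zax [0.954 0.3   0.   ] zdeg 17.47 F [-2.9 -0.5  5.6] T [-0.15  0.36 -0.03] op 0.369 B [-39.6  38.2] q6 [-0.    0.5   1.99 -0.    0.65 -0.31]
```

View pics/w2.png

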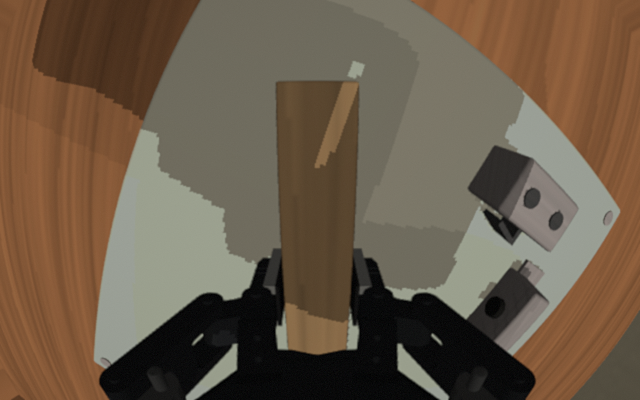

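Emit:
step_arm(
  rows=[
    [2, -1.5, 0.3, 0, 0, 0, 25],
    [5, -4, 0.3, 0, 0, 0, 25],
    [9, -8, 0.3, 0, 0, 0, 25],
    [13, -11.5, 0.3, 0, 0, 0, 25],
    [17, -14.8, 0.3, 0, 0, 0, 25],
    [20.5, -17.6, 0.3, 0, 0, 0, 25],
    [22.3, -19.2, 0.3, 0, 0, 0, 25],
    [22.3, -19.2, 0.3, 0, 0, 0, 25],
  ],
)

```text
clock: 5.2
eef_pos: [547.4, -19.1, 19.7]
tcp_rot: [-1.352, 1.57, -1.047]
contact_force: [-0.8, -0.3, -2.1]
opening: 0.364
```

```bash
python3 -c "
from h import *
st()
im,d=vision.grab_frame('top'); cv2.imwrite('pics/t2.png',cv2.resize(im[90:280,240:450],None,fx=3.5,fy=3)[:,:,::-1])
im,d=vision.grab_frame('scene'); cv2.imwrite('pics/s2.png',cv2.resize(im[140:300,180:400],None,fx=3.5,fy=3.5)[:,:,::-1])"
```

```text
t 5.2 pos [547.4 -19.1  19.7] xax [ 0. -0. -1.] zax [0.954 0.3   0.   ] zdeg 17.46 F [-0.8 -0.3 -2.1] T [ 0.02  0.02 -0.02] op 0.364 B [-13.6  24.2] q6 [-0.04  0.53  1.94 -0.    0.67 -0.34]
```

View pics/t2.png

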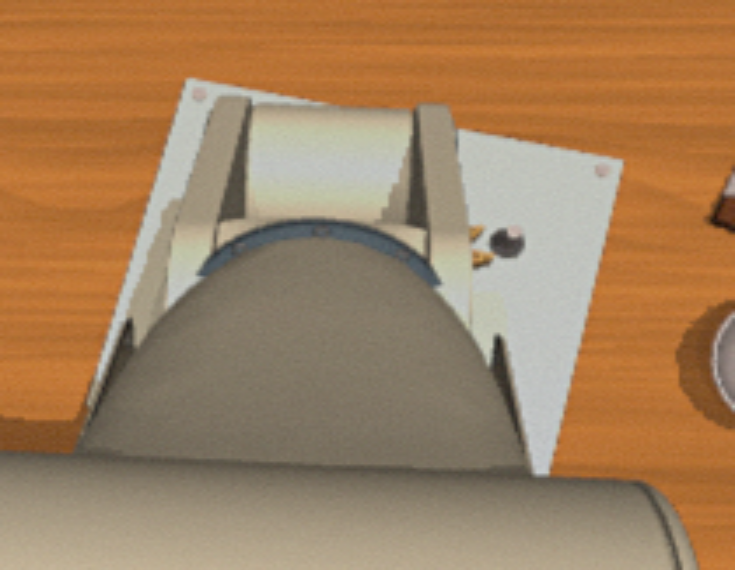

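View pics/s2.png

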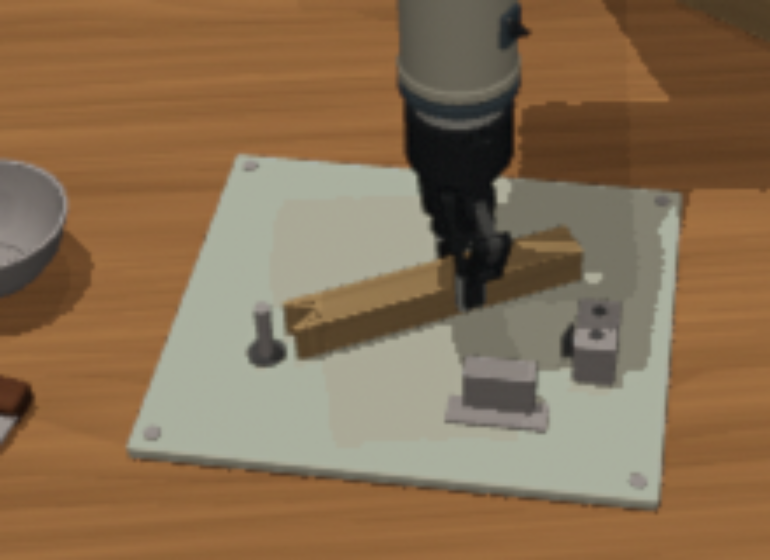

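Emit:
step_arm(
  rows=[
    [1, -3, 0, 0, 0, 0, 25],
    [2, -6.5, 0, 0, 0, 0, 25],
    [3, -10, 0, 0, 0, 0, 25],
    [4.2, -13.4, 0, 0, 0, 0, 25],
    [5.1, -16.2, 0, 0, 0, 0, 25],
    [5.7, -18.1, 0, 0, 0, 0, 25],
    [6, -19, 0, 0, 0, 0, 25],
    [6, -19, 0, 0, 0, 0, 25],
  ],
)

```text
clock: 6.3
eef_pos: [553.2, -37.9, 19.7]
tcp_rot: [-1.937, 1.57, -1.632]
contact_force: [-0.1, -0.1, -0.9]
opening: 0.367
```

```bash
python3 -c "
from h import *
st()"
```

```text
t 6.3 pos [553.2 -37.9  19.7] xax [-0. -0. -1.] zax [ 0.954  0.3   -0.   ] zdeg 17.47 F [-0.1 -0.1 -0.9] T [0.03 0.02 0.03] op 0.367 B [-3.9  7. ] q6 [-0.07  0.53  1.93 -0.    0.68 -0.38]
```

Expected about 7 mm to go; advance 4 mm slowly.

Emit:
step_arm(
  rows=[
    [0.2, -0.5, 0, 0, 0, 0, 25],
    [0.3, -1, 0, 0, 0, 0, 25],
    [0.5, -1.5, 0, 0, 0, 0, 25],
    [0.6, -2, 0, 0, 0, 0, 25],
    [0.8, -2.5, 0, 0, 0, 0, 25],
    [0.9, -3, 0, 0, 0, 0, 25],
    [1.1, -3.5, 0, 0, 0, 0, 25],
    [1.2, -4, 0, 0, 0, 0, 25],
  ],
)

```text
clock: 7.3
eef_pos: [554.4, -42.0, 19.7]
tcp_rot: [-1.975, 1.57, -1.67]
contact_force: [0.3, -0.7, -1.8]
opening: 0.371
```

Emit:
step_arm(
  rows=[
    [0.1, -0.3, 0, 0, 0, 0, 25],
    [0.2, -0.6, 0, 0, 0, 0, 25],
    [0.3, -0.9, 0, 0, 0, 0, 25],
    [0.4, -1.2, 0, 0, 0, 0, 25],
    [0.5, -1.5, 0, 0, 0, 0, 25],
    [0.5, -1.7, 0, 0, 0, 0, 25],
    [0.6, -2, 0, 0, 0, 0, 25],
    [0.6, -2, 0, 0, 0, 0, 25],
  ],
)

```text
clock: 8.3
eef_pos: [555.0, -44.0, 19.7]
tcp_rot: [-1.794, 1.57, -1.489]
contact_force: [0.1, 0.6, -2.2]
opening: 0.365
```

```bash
python3 -c "
from h import *
st()"
```

```text
t 8.3 pos [555.  -44.   19.7] xax [ 0. -0. -1.] zax [ 0.954  0.3   -0.   ] zdeg 17.47 F [ 0.1  0.6 -2.2] T [ 0.06  0.02 -0.01] op 0.365 B [-0.8  1.5] q6 [-0.08  0.54  1.92 -0.    0.68 -0.39]
```

Emit:
step_arm(
  rows=[
    [0.1, -0.3, 0, 0, 0, 0, 25],
    [0.2, -0.6, 0, 0, 0, 0, 25],
    [0.3, -0.9, 0, 0, 0, 0, 25],
    [0.4, -1.2, 0, 0, 0, 0, 25],
    [0.5, -1.5, 0, 0, 0, 0, 25],
    [0.5, -1.5, 0, 0, 0, 0, 25],
    [0.5, -1.5, 0, 0, 0, 0, 25],
    [0.5, -1.5, 0, 0, 0, 0, 25],
  ],
)

```text
clock: 9.3
eef_pos: [555.2, -45.2, 19.6]
tcp_rot: [2.978, 1.57, -3.0]
contact_force: [-2.5, 5.1, -1.9]
opening: 0.366
```

```bash
python3 -c "
from h import *
st()
im,d=vision.grab_frame('top'); cv2.imwrite('pics/t3.png',cv2.resize(im[130:210,330:430],None,fx=7,fy=7)[:,:,::-1])"
```

```text
t 9.3 pos [555.2 -45.2  19.6] xax [-0.001 -0.    -1.   ] zax [ 0.954  0.3   -0.001] zdeg 17.47 F [-2.5  5.1 -1.9] T [ 0.83  0.27 -0.01] op 0.366 B [-0.3  0.3] q6 [-0.08  0.54  1.92 -0.    0.68 -0.39]
```

View pics/t3.png

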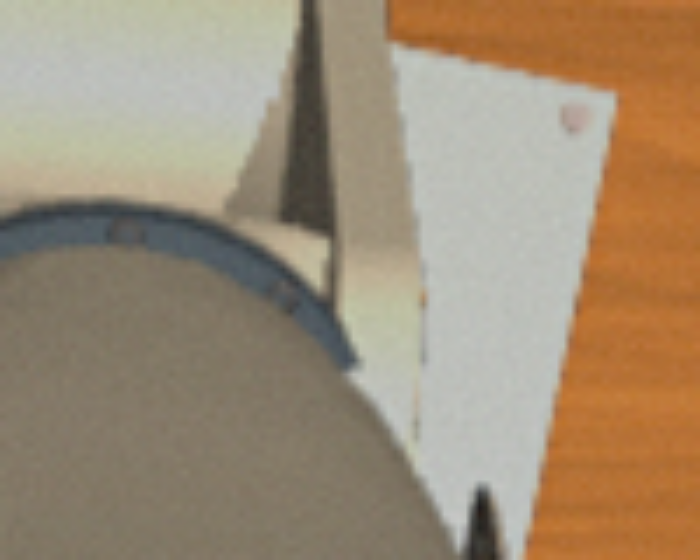

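Emit:
step_arm(
  rows=[
    [0.1, -0.3, 0, 0, 0, 0, 25],
    [0.1, -0.6, 0, 0, 0, 0, 25],
    [0.2, -0.8, 0, 0, 0, 0, 25],
    [0.2, -0.8, 0, 0, 0, 0, 25],
    [0.2, -0.8, 0, 0, 0, 0, 25],
    [0.2, -0.8, 0, 0, 0, 0, 25],
    [0.2, -0.8, 0, 0, 0, 0, 25],
    [0.2, -0.8, 0, 0, 0, 0, 25],
  ],
)

```text
clock: 10.35
eef_pos: [555.1, -45.3, 19.6]
tcp_rot: [2.257, 1.569, 2.562]
contact_force: [-1.5, 9.2, -1.6]
opening: 0.369
```

```bash
python3 -c "
from h import *
s,R=st()
xd=R[:2,2]; yd=np.array([-xd[1],xd[0]]); F=s['contact_force'][:2]; print('along',F@yd,'lat',F@xd,'seat',s['eef_pos'][:2]-121.5*yd)"
```

```text
t 10.35 pos [555.1 -45.3  19.6] xax [-0.001  0.001 -1.   ] zax [ 0.954  0.3   -0.001] zdeg 17.46 F [-1.5  9.2 -1.6] T [1.29 0.21 0.04] op 0.369 B [-0.4  0.2] q6 [-0.08  0.54  1.92  0.    0.69 -0.39]
along 9.211319608835248 lat 1.3049084917756049 seat [ 591.58585377 -161.21191413]
```

```bash
cat >> h.py <<'E'
P=np.array([591.6,-161.2])
def plan(deg,bias,n=8,hold=2):
    s,R=st(); p=s['eef_pos'][:2]; xd=R[:2,2]; yd=np.array([-xd[1],xd[0]]); F=s['contact_force'][:2]
    print('along',(F@yd).round(1),'lat',(F@xd).round(1),'seat',(p-121.5*yd).round(2),'rail vs board deg',(np.degrees(np.arctan2(xd[1],xd[0])-by)).round(2))
    v=121.5*yd
    for i in range(1,n+1):
        f=min(1,i/(n-hold)); a=np.radians(deg*f); M=np.array([[np.cos(a),-np.sin(a)],[np.sin(a),np.cos(a)]])
        y2=M@yd; t=P+121.5*y2-bias*y2-p; print([round(t[0],1),round(t[1],1),0,0,0,round(a,4),25])
E
python3 -c "
from h import *
plan(-9,0.5)"
```

```text
t 10.35 pos [555.1 -45.3  19.6] xax [-0.001  0.001 -1.   ] zax [ 0.954  0.3   -0.001] zdeg 17.46 F [-1.5  9.2 -1.6] T [1.29 0.21 0.04] op 0.369 B [-0.4  0.2] q6 [-0.08  0.54  1.92  0.    0.69 -0.39]
along 9.2 lat 1.3 seat [ 591.59 -161.21] rail vs board deg 29.88
[np.float64(3.2), np.float64(0.4), 0, 0, 0, np.float64(-0.0262), 25]
[np.float64(6.3), np.float64(1.3), 0, 0, 0, np.float64(-0.0524), 25]
[np.float64(9.3), np.float64(2.0), 0, 0, 0, np.float64(-0.0785), 25]
[np.float64(12.4), np.float64(2.7), 0, 0, 0, np.float64(-0.1047), 25]
[np.float64(15.5), np.float64(3.3), 0, 0, 0, np.float64(-0.1309), 25]
[np.float64(18.7), np.float64(3.8), 0, 0, 0, np.float64(-0.1571), 25]
[np.float64(18.7), np.float64(3.8), 0, 0, 0, np.float64(-0.1571), 25]
[np.float64(18.7), np.float64(3.8), 0, 0, 0, np.float64(-0.1571), 25]
```

Emit:
step_arm(
  rows=[
    [3.2, 0.4, 0, 0, 0, -0.0262, 25],
    [6.3, 1.3, 0, 0, 0, -0.0524, 25],
    [9.3, 2.0, 0, 0, 0, -0.0785, 25],
    [12.4, 2.7, 0, 0, 0, -0.1047, 25],
    [15.5, 3.3, 0, 0, 0, -0.1309, 25],
    [18.7, 3.8, 0, 0, 0, -0.1571, 25],
    [18.7, 3.8, 0, 0, 0, -0.1571, 25],
    [18.7, 3.8, 0, 0, 0, -0.1571, 25],
  ],
)

```text
clock: 11.35
eef_pos: [573.8, -41.1, 19.6]
tcp_rot: [2.07, 1.569, 2.217]
contact_force: [-0.8, 7.1, -0.9]
opening: 0.368
```

```bash
python3 -c "
from h import *
plan(-7,0.5)"
```

```text
t 11.35 pos [573.8 -41.1  19.6] xax [-0.001  0.001 -1.   ] zax [ 0.989  0.147 -0.001] zdeg 8.45 F [-0.8  7.1 -0.9] T [ 0.99  0.24 -0.01] op 0.368 B [16.9  8.4] q6 [-0.07  0.56  1.88  0.    0.71 -0.22]
along 7.2 lat 0.2 seat [ 591.67 -161.24] rail vs board deg 20.87
[np.float64(2.4), np.float64(-0.1), 0, 0, 0, np.float64(-0.0204), 25]
[np.float64(4.9), np.float64(0.2), 0, 0, 0, np.float64(-0.0407), 25]
[np.float64(7.3), np.float64(0.4), 0, 0, 0, np.float64(-0.0611), 25]
[np.float64(9.8), np.float64(0.6), 0, 0, 0, np.float64(-0.0814), 25]
[np.float64(12.3), np.float64(0.7), 0, 0, 0, np.float64(-0.1018), 25]
[np.float64(14.7), np.float64(0.8), 0, 0, 0, np.float64(-0.1222), 25]
[np.float64(14.7), np.float64(0.8), 0, 0, 0, np.float64(-0.1222), 25]
[np.float64(14.7), np.float64(0.8), 0, 0, 0, np.float64(-0.1222), 25]
```

Works well; on to about 14°.

Emit:
step_arm(
  rows=[
    [2.4, 0, 0, 0, 0, -0.0204, 25],
    [4.9, 0.2, 0, 0, 0, -0.0407, 25],
    [7.3, 0.4, 0, 0, 0, -0.0611, 25],
    [9.8, 0.6, 0, 0, 0, -0.0814, 25],
    [12.3, 0.7, 0, 0, 0, -0.1018, 25],
    [14.7, 0.8, 0, 0, 0, -0.1222, 25],
    [14.7, 0.8, 0, 0, 0, -0.1222, 25],
    [14.7, 0.8, 0, 0, 0, -0.1222, 25],
  ],
)

```text
clock: 12.35
eef_pos: [588.6, -39.8, 19.6]
tcp_rot: [1.88, 1.569, 1.905]
contact_force: [-0.5, 5.8, -1.3]
opening: 0.369
```

```bash
python3 -c "
from h import *
wrist('pics/w3.png')
plan(-3.5,0.5)"
```

```text
t 12.35 pos [588.6 -39.8  19.6] xax [-0.001  0.002 -1.   ] zax [ 1.     0.025 -0.001] zdeg 1.44 F [-0.5  5.8 -1.3] T [ 0.85  0.14 -0.1 ] op 0.369 B [31.1 12.8] q6 [-0.07  0.57  1.85  0.    0.72 -0.1 ]
t 12.4 pos [588.6 -39.7  19.6] xax [-0.001  0.002 -1.   ] zax [ 1.     0.025 -0.001] zdeg 1.44 F [-1.6  6.6 -1. ] T [ 0.91  0.11 -0.13] op 0.37 B [31.1 12.8] q6 [-0.07  0.57  1.85  0.    0.72 -0.1 ]
along 6.6 lat -1.5 seat [ 591.67 -161.21] rail vs board deg 13.85
[np.float64(1.2), np.float64(-0.5), 0, 0, 0, np.float64(-0.0102), 25]
[np.float64(2.4), np.float64(-0.5), 0, 0, 0, np.float64(-0.0204), 25]
[np.float64(3.6), np.float64(-0.5), 0, 0, 0, np.float64(-0.0305), 25]
[np.float64(4.9), np.float64(-0.5), 0, 0, 0, np.float64(-0.0407), 25]
[np.float64(6.1), np.float64(-0.5), 0, 0, 0, np.float64(-0.0509), 25]
[np.float64(7.3), np.float64(-0.5), 0, 0, 0, np.float64(-0.0611), 25]
[np.float64(7.3), np.float64(-0.5), 0, 0, 0, np.float64(-0.0611), 25]
[np.float64(7.3), np.float64(-0.5), 0, 0, 0, np.float64(-0.0611), 25]
```

View pics/w3.png

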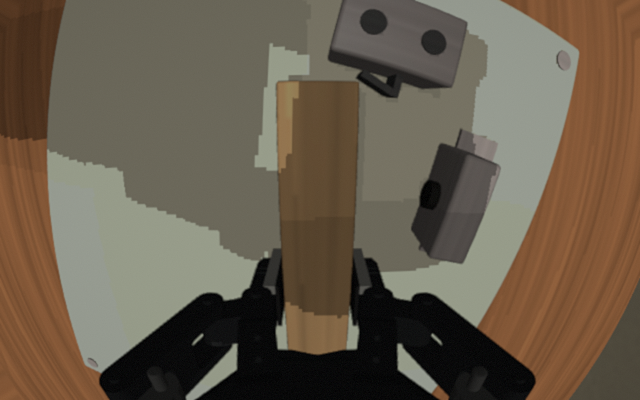

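Emit:
step_arm(
  rows=[
    [1.2, -0.5, 0, 0, 0, -0.0102, 25],
    [2.4, -0.5, 0, 0, 0, -0.0204, 25],
    [3.6, -0.5, 0, 0, 0, -0.0305, 25],
    [4.9, -0.5, 0, 0, 0, -0.0407, 25],
    [6.1, -0.5, 0, 0, 0, -0.0509, 25],
    [7.3, -0.5, 0, 0, 0, -0.0611, 25],
    [7.3, -0.5, 0, 0, 0, -0.0611, 25],
    [7.3, -0.5, 0, 0, 0, -0.0611, 25],
  ],
)

```text
clock: 13.4
eef_pos: [595.7, -39.8, 19.6]
tcp_rot: [2.036, 1.568, 2.0]
contact_force: [-0.9, 6.5, -1.3]
opening: 0.365
```

```bash
python3 -c "
from h import *
plan(-3,0.4)"
```

```text
t 13.4 pos [595.7 -39.8  19.6] xax [-0.001  0.003 -1.   ] zax [ 0.999 -0.036 -0.001] zdeg -2.04 F [-0.9  6.5 -1.3] T [0.8  0.3  0.23] op 0.365 B [38.  14.3] q6 [-0.07  0.58  1.83  0.    0.73 -0.04]
along 6.5 lat -1.1 seat [ 591.35 -161.22] rail vs board deg 10.38
[np.float64(1.3), np.float64(-0.4), 0, 0, 0, np.float64(-0.0087), 25]
[np.float64(2.3), np.float64(-0.5), 0, 0, 0, np.float64(-0.0175), 25]
[np.float64(3.4), np.float64(-0.5), 0, 0, 0, np.float64(-0.0262), 25]
[np.float64(4.5), np.float64(-0.6), 0, 0, 0, np.float64(-0.0349), 25]
[np.float64(5.5), np.float64(-0.7), 0, 0, 0, np.float64(-0.0436), 25]
[np.float64(6.6), np.float64(-0.8), 0, 0, 0, np.float64(-0.0524), 25]
[np.float64(6.6), np.float64(-0.8), 0, 0, 0, np.float64(-0.0524), 25]
[np.float64(6.6), np.float64(-0.8), 0, 0, 0, np.float64(-0.0524), 25]
```

Emit:
step_arm(
  rows=[
    [1.3, -0.4, 0, 0, 0, -0.0087, 25],
    [2.3, -0.5, 0, 0, 0, -0.0175, 25],
    [3.4, -0.5, 0, 0, 0, -0.0262, 25],
    [4.5, -0.6, 0, 0, 0, -0.0349, 25],
    [5.5, -0.7, 0, 0, 0, -0.0436, 25],
    [6.6, -0.8, 0, 0, 0, -0.0524, 25],
    [6.6, -0.8, 0, 0, 0, -0.0524, 25],
    [6.6, -0.8, 0, 0, 0, -0.0524, 25],
  ],
)

```text
clock: 14.4
eef_pos: [602.0, -40.2, 19.5]
tcp_rot: [2.144, 1.567, 2.056]
contact_force: [-1.7, 5.7, -0.8]
opening: 0.369
```

```bash
python3 -c "
from h import *
wrist('pics/w4.png')
plan(-2,0.4)"
```

```text
t 14.4 pos [602.  -40.2  19.5] xax [-0.002  0.003 -1.   ] zax [ 0.996 -0.088 -0.002] zdeg -5.04 F [-1.7  5.7 -0.8] T [ 0.71  0.27 -0.05] op 0.369 B [44.3 15.3] q6 [-0.07  0.59  1.82  0.    0.74  0.01]
t 14.45 pos [602.  -40.2  19.5] xax [-0.001  0.003 -1.   ] zax [ 0.996 -0.088 -0.002] zdeg -5.04 F [-2.3  4.8 -0.3] T [ 0.65  0.29 -0.02] op 0.368 B [44.3 15.2] q6 [-0.07  0.59  1.82  0.    0.74  0.01]
along 4.6 lat -2.7 seat [ 591.38 -161.26] rail vs board deg 7.38
[np.float64(0.9), np.float64(-0.4), 0, 0, 0, np.float64(-0.0058), 25]
[np.float64(1.6), np.float64(-0.5), 0, 0, 0, np.float64(-0.0116), 25]
[np.float64(2.3), np.float64(-0.5), 0, 0, 0, np.float64(-0.0175), 25]
[np.float64(3.0), np.float64(-0.6), 0, 0, 0, np.float64(-0.0233), 25]
[np.float64(3.7), np.float64(-0.7), 0, 0, 0, np.float64(-0.0291), 25]
[np.float64(4.4), np.float64(-0.8), 0, 0, 0, np.float64(-0.0349), 25]
[np.float64(4.4), np.float64(-0.8), 0, 0, 0, np.float64(-0.0349), 25]
[np.float64(4.4), np.float64(-0.8), 0, 0, 0, np.float64(-0.0349), 25]
```

View pics/w4.png

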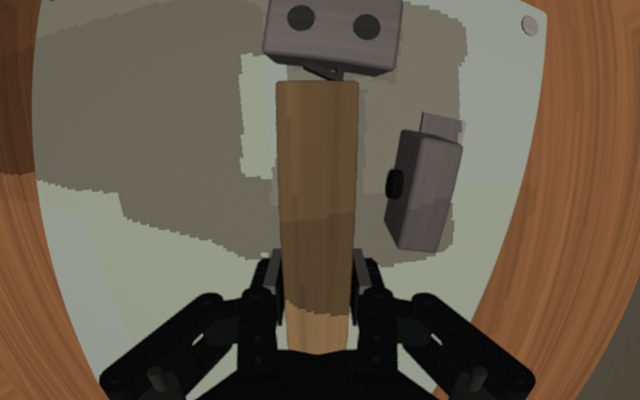

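Emit:
step_arm(
  rows=[
    [0.9, -0.4, 0, 0, 0, -0.0058, 25],
    [1.6, -0.5, 0, 0, 0, -0.0116, 25],
    [2.3, -0.5, 0, 0, 0, -0.0175, 25],
    [3.0, -0.6, 0, 0, 0, -0.0233, 25],
    [3.7, -0.7, 0, 0, 0, -0.0291, 25],
    [4.4, -0.8, 0, 0, 0, -0.0349, 25],
    [4.4, -0.8, 0, 0, 0, -0.0349, 25],
    [4.4, -0.8, 0, 0, 0, -0.0349, 25],
  ],
)

```text
clock: 15.45
eef_pos: [606.2, -40.6, 19.5]
tcp_rot: [2.206, 1.567, 2.083]
contact_force: [-2.0, 5.1, -0.8]
opening: 0.362
```

```bash
python3 -c "
from h import *
plan(-2.5,0.5)"
```

```text
t 15.45 pos [606.2 -40.6  19.5] xax [-0.002  0.003 -1.   ] zax [ 0.992 -0.122 -0.002] zdeg -7.03 F [-2.   5.1 -0.8] T [ 0.66  0.29 -0.03] op 0.362 B [48.5 15.8] q6 [-0.07  0.59  1.81  0.    0.75  0.05]
along 4.8 lat -2.6 seat [ 591.34 -161.22] rail vs board deg 5.38
[np.float64(1.1), np.float64(-0.6), 0, 0, 0, np.float64(-0.0073), 25]
[np.float64(1.9), np.float64(-0.7), 0, 0, 0, np.float64(-0.0145), 25]
[np.float64(2.8), np.float64(-0.8), 0, 0, 0, np.float64(-0.0218), 25]
[np.float64(3.7), np.float64(-1.0), 0, 0, 0, np.float64(-0.0291), 25]
[np.float64(4.6), np.float64(-1.1), 0, 0, 0, np.float64(-0.0364), 25]
[np.float64(5.4), np.float64(-1.2), 0, 0, 0, np.float64(-0.0436), 25]
[np.float64(5.4), np.float64(-1.2), 0, 0, 0, np.float64(-0.0436), 25]
[np.float64(5.4), np.float64(-1.2), 0, 0, 0, np.float64(-0.0436), 25]
```

Emit:
step_arm(
  rows=[
    [1.1, -0.5, 0, 0, 0, -0.0073, 25],
    [1.9, -0.7, 0, 0, 0, -0.0145, 25],
    [2.8, -0.8, 0, 0, 0, -0.0218, 25],
    [3.7, -1.0, 0, 0, 0, -0.0291, 25],
    [4.6, -1.1, 0, 0, 0, -0.0364, 25],
    [5.4, -1.2, 0, 0, 0, -0.0436, 25],
    [5.4, -1.2, 0, 0, 0, -0.0436, 25],
    [5.4, -1.2, 0, 0, 0, -0.0436, 25],
  ],
)

```text
clock: 16.45
eef_pos: [611.4, -41.4, 19.6]
tcp_rot: [2.244, 1.566, 2.078]
contact_force: [-1.6, 5.2, -0.3]
opening: 0.369
```

```bash
python3 -c "
from h import *
plan(-1.5,0.5)
wrist('pics/w5.png')"
```

```text
t 16.45 pos [611.4 -41.4  19.6] xax [-0.002  0.004 -1.   ] zax [ 0.986 -0.166 -0.003] zdeg -9.53 F [-1.6  5.2 -0.3] T [ 0.76  0.31 -0.02] op 0.369 B [53.7 16.1] q6 [-0.07  0.6   1.79  0.01  0.75  0.09]
along 4.8 lat -2.4 seat [ 591.3  -161.22] rail vs board deg 2.89
[np.float64(0.7), np.float64(-0.6), 0, 0, 0, np.float64(-0.0044), 25]
[np.float64(1.3), np.float64(-0.7), 0, 0, 0, np.float64(-0.0087), 25]
[np.float64(1.8), np.float64(-0.7), 0, 0, 0, np.float64(-0.0131), 25]
[np.float64(2.3), np.float64(-0.8), 0, 0, 0, np.float64(-0.0175), 25]
[np.float64(2.8), np.float64(-0.9), 0, 0, 0, np.float64(-0.0218), 25]
[np.float64(3.3), np.float64(-1.0), 0, 0, 0, np.float64(-0.0262), 25]
[np.float64(3.3), np.float64(-1.0), 0, 0, 0, np.float64(-0.0262), 25]
[np.float64(3.3), np.float64(-1.0), 0, 0, 0, np.float64(-0.0262), 25]
t 16.45 pos [611.4 -41.4  19.6] xax [-0.002  0.004 -1.   ] zax [ 0.986 -0.166 -0.003] zdeg -9.53 F [-1.6  5.2 -0.3] T [ 0.76  0.31 -0.02] op 0.369 B [53.7 16.1] q6 [-0.07  0.6   1.79  0.01  0.75  0.09]
```

View pics/w5.png

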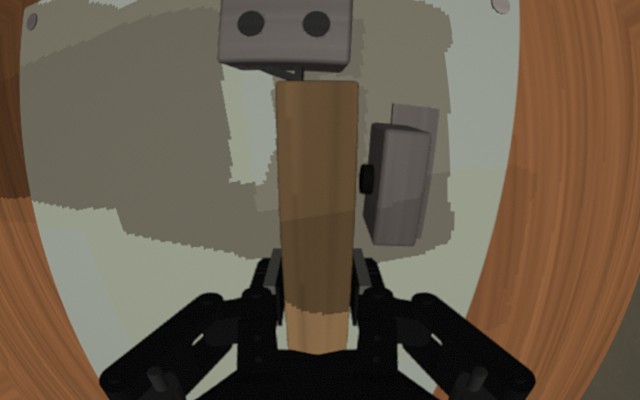

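Emit:
step_arm(
  rows=[
    [0.6, -0.5, 0, 0, 0, -0.0044, 25],
    [1.2, -0.6, 0, 0, 0, -0.0087, 25],
    [1.7, -0.7, 0, 0, 0, -0.0131, 25],
    [2.2, -0.8, 0, 0, 0, -0.0175, 25],
    [2.7, -0.9, 0, 0, 0, -0.0218, 25],
    [3.2, -1.0, 0, 0, 0, -0.0262, 25],
    [3.2, -1.0, 0, 0, 0, -0.0262, 25],
    [3.2, -1.0, 0, 0, 0, -0.0262, 25],
  ],
)

```text
clock: 17.5
eef_pos: [614.1, -41.9, 19.6]
tcp_rot: [2.387, 1.566, 2.195]
contact_force: [-2.7, 5.8, 1.5]
opening: 0.372
```

```bash
python3 -c "
from h import *
plan(-1,0.5)"
```

```text
t 17.5 pos [614.1 -41.9  19.6] xax [-0.003  0.004 -1.   ] zax [ 0.982 -0.19  -0.004] zdeg -10.98 F [-2.7  5.8  1.5] T [0.83 0.39 0.38] op 0.372 B [56.4 16.2] q6 [-0.07  0.6   1.79  0.01  0.76  0.11]
along 5.2 lat -3.8 seat [ 590.96 -161.15] rail vs board deg 1.43
[np.float64(0.9), np.float64(-0.6), 0, 0, 0, np.float64(-0.0029), 25]
[np.float64(1.2), np.float64(-0.7), 0, 0, 0, np.float64(-0.0058), 25]
[np.float64(1.6), np.float64(-0.7), 0, 0, 0, np.float64(-0.0087), 25]
[np.float64(1.9), np.float64(-0.8), 0, 0, 0, np.float64(-0.0116), 25]
[np.float64(2.3), np.float64(-0.9), 0, 0, 0, np.float64(-0.0145), 25]
[np.float64(2.6), np.float64(-1.0), 0, 0, 0, np.float64(-0.0175), 25]
[np.float64(2.6), np.float64(-1.0), 0, 0, 0, np.float64(-0.0175), 25]
[np.float64(2.6), np.float64(-1.0), 0, 0, 0, np.float64(-0.0175), 25]
```

Emit:
step_arm(
  rows=[
    [0.6, -0.5, 0, 0, 0, -0.0029, 25],
    [1.0, -0.5, 0, 0, 0, -0.0058, 25],
    [1.3, -0.6, 0, 0, 0, -0.0087, 25],
    [1.7, -0.7, 0, 0, 0, -0.0116, 25],
    [2.0, -0.8, 0, 0, 0, -0.0145, 25],
    [2.4, -0.9, 0, 0, 0, -0.0175, 25],
    [2.4, -0.9, 0, 0, 0, -0.0175, 25],
    [2.4, -0.9, 0, 0, 0, -0.0175, 25],
  ],
)

```text
clock: 18.5
eef_pos: [615.6, -42.2, 19.6]
tcp_rot: [2.587, 1.564, 2.379]
contact_force: [-4.1, 7.0, 2.3]
opening: 0.37
```

```bash
python3 -c "
from h import *
plan(-.8,0.5)
wrist('pics/w6.png')"
```

```text
t 18.5 pos [615.6 -42.2  19.6] xax [-0.005  0.005 -1.   ] zax [ 0.978 -0.206 -0.006] zdeg -11.9 F [-4.1  7.   2.3] T [0.91 0.65 0.6 ] op 0.37 B [57.9 16.3] q6 [-0.07  0.6   1.78  0.01  0.76  0.13]
along 6.0 lat -5.4 seat [ 590.52 -161.04] rail vs board deg 0.51
[np.float64(1.3), np.float64(-0.7), 0, 0, 0, np.float64(-0.0023), 25]
[np.float64(1.5), np.float64(-0.8), 0, 0, 0, np.float64(-0.0047), 25]
[np.float64(1.8), np.float64(-0.8), 0, 0, 0, np.float64(-0.007), 25]
[np.float64(2.1), np.float64(-0.9), 0, 0, 0, np.float64(-0.0093), 25]
[np.float64(2.4), np.float64(-0.9), 0, 0, 0, np.float64(-0.0116), 25]
[np.float64(2.6), np.float64(-1.0), 0, 0, 0, np.float64(-0.014), 25]
[np.float64(2.6), np.float64(-1.0), 0, 0, 0, np.float64(-0.014), 25]
[np.float64(2.6), np.float64(-1.0), 0, 0, 0, np.float64(-0.014), 25]
t 18.5 pos [615.6 -42.2  19.6] xax [-0.005  0.005 -1.   ] zax [ 0.978 -0.206 -0.006] zdeg -11.9 F [-4.1  7.   2.3] T [0.91 0.65 0.6 ] op 0.37 B [57.9 16.3] q6 [-0.07  0.6   1.78  0.01  0.76  0.13]
```

View pics/w6.png

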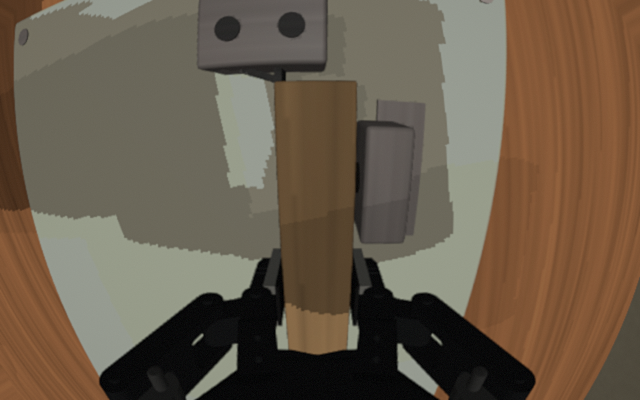

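Emit:
step_arm(
  rows=[
    [0.5, -0.5, 0, 0, 0, -0.0023, 25],
    [0.9, -0.6, 0, 0, 0, -0.0047, 25],
    [1.2, -0.7, 0, 0, 0, -0.007, 25],
    [1.5, -0.8, 0, 0, 0, -0.0093, 25],
    [1.8, -0.9, 0, 0, 0, -0.0116, 25],
    [2.1, -1.0, 0, 0, 0, -0.014, 25],
    [2.1, -1.0, 0, 0, 0, -0.014, 25],
    [2.1, -1.0, 0, 0, 0, -0.014, 25],
  ],
)

```text
clock: 19.55
eef_pos: [616.2, -42.4, 19.6]
tcp_rot: [2.77, 1.561, 2.55]
contact_force: [-6.4, 7.3, 4.8]
opening: 0.366
```

```bash
python3 -c "
from h import *
plan(-.8,0.5)
wrist('pics/w7.png')"
```

```text
t 19.55 pos [616.2 -42.4  19.6] xax [-0.008  0.005 -1.   ] zax [ 0.976 -0.218 -0.009] zdeg -12.62 F [-6.4  7.3  4.8] T [1.04 0.98 0.72] op 0.366 B [58.6 16.2] q6 [-0.07  0.6   1.78  0.01  0.77  0.14]
along 5.7 lat -7.8 seat [ 589.65 -160.93] rail vs board deg -0.2
[np.float64(2.1), np.float64(-0.8), 0, 0, 0, np.float64(-0.0023), 25]
[np.float64(2.4), np.float64(-0.9), 0, 0, 0, np.float64(-0.0047), 25]
[np.float64(2.7), np.float64(-0.9), 0, 0, 0, np.float64(-0.007), 25]
[np.float64(2.9), np.float64(-1.0), 0, 0, 0, np.float64(-0.0093), 25]
[np.float64(3.2), np.float64(-1.1), 0, 0, 0, np.float64(-0.0116), 25]
[np.float64(3.5), np.float64(-1.1), 0, 0, 0, np.float64(-0.014), 25]
[np.float64(3.5), np.float64(-1.1), 0, 0, 0, np.float64(-0.014), 25]
[np.float64(3.5), np.float64(-1.1), 0, 0, 0, np.float64(-0.014), 25]
t 19.55 pos [616.2 -42.4  19.6] xax [-0.008  0.005 -1.   ] zax [ 0.976 -0.218 -0.009] zdeg -12.62 F [-6.4  7.3  4.8] T [1.04 0.98 0.72] op 0.366 B [58.6 16.2] q6 [-0.07  0.6   1.78  0.01  0.77  0.14]
```

View pics/w7.png

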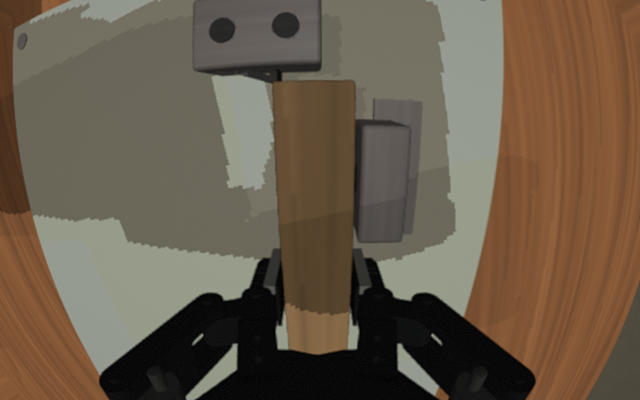

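Emit:
step_arm(
  rows=[
    [1.0, -0.6, 0, 0, 0, -0.006, 25],
    [1.4, -0.7, 0, 0, 0, -0.008, 25],
    [1.8, -0.8, 0, 0, 0, -0.01, 25],
    [2.1, -0.9, 0, 0, 0, -0.012, 25],
    [2.5, -1.0, 0, 0, 0, -0.012, 25],
    [2.8, -1.0, 0, 0, 0, -0.012, 25],
    [2.8, -1.0, 0, 0, 0, -0.012, 25],
    [2.8, -1.0, 0, 0, 0, -0.012, 25],
  ],
)

```text
clock: 20.6
eef_pos: [617.4, -42.6, 19.7]
tcp_rot: [2.874, 1.558, 2.643]
contact_force: [-7.6, 7.3, 5.9]
opening: 0.367
```

```bash
python3 -c "
from h import *
plan(-.8,0.5)
wrist('pics/w8.png')
im=cv2.imread('pics/w8.png'); cv2.imwrite('pics/w8z.png',cv2.resize(im[40:220,220:400],None,fx=3.2,fy=3.2))
im,d=vision.grab_frame('scene'); cv2.imwrite('pics/s8.png',cv2.resize(im[200:290,230:380],None,fx=5,fy=5)[:,:,::-1])"
```

```text
t 20.6 pos [617.4 -42.6  19.7] xax [-0.011  0.006 -1.   ] zax [ 0.973 -0.228 -0.012] zdeg -13.21 F [-7.6  7.3  5.9] T [1.14 0.98 0.72] op 0.367 B [59.8 16.3] q6 [-0.07  0.61  1.77  0.01  0.77  0.15]
along 5.4 lat -9.1 seat [ 589.64 -160.85] rail vs board deg -0.79
[np.float64(2.1), np.float64(-0.9), 0, 0, 0, np.float64(-0.0023), 25]
[np.float64(2.4), np.float64(-1.0), 0, 0, 0, np.float64(-0.0047), 25]
[np.float64(2.7), np.float64(-1.0), 0, 0, 0, np.float64(-0.007), 25]
[np.float64(2.9), np.float64(-1.1), 0, 0, 0, np.float64(-0.0093), 25]
[np.float64(3.2), np.float64(-1.2), 0, 0, 0, np.float64(-0.0116), 25]
[np.float64(3.5), np.float64(-1.2), 0, 0, 0, np.float64(-0.014), 25]
[np.float64(3.5), np.float64(-1.2), 0, 0, 0, np.float64(-0.014), 25]
[np.float64(3.5), np.float64(-1.2), 0, 0, 0, np.float64(-0.014), 25]
t 20.6 pos [617.4 -42.6  19.7] xax [-0.011  0.006 -1.   ] zax [ 0.973 -0.228 -0.012] zdeg -13.21 F [-7.6  7.3  5.9] T [1.14 0.98 0.72] op 0.367 B [59.8 16.3] q6 [-0.07  0.61  1.77  0.01  0.77  0.15]
```

View pics/w8z.png

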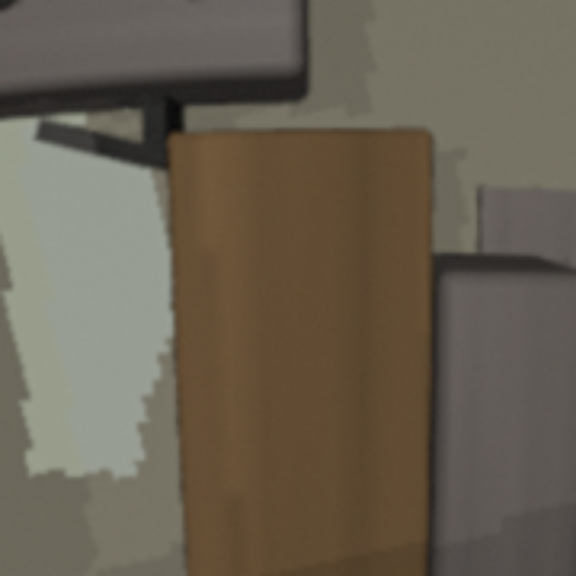

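View pics/s8.png

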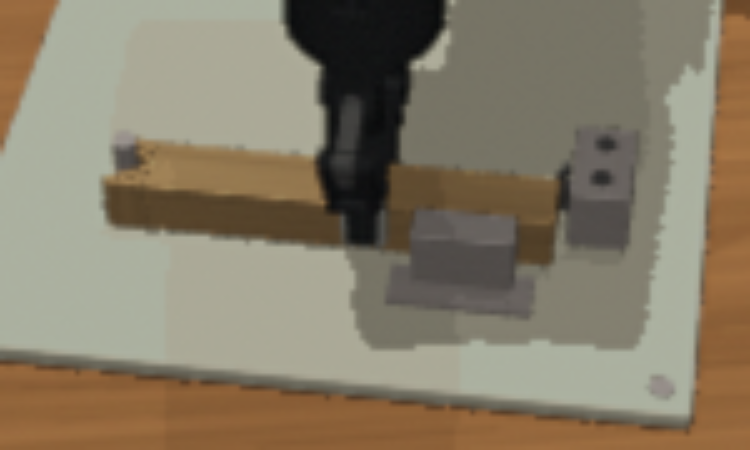

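Emit:
step_arm(
  rows=[
    [1, -0.3, 0, 0, 0, 0, 25],
    [0.5, 0, 0, 0, 0, 0, 25],
    [0, 0, 0, 0, 0, 0, 25],
    [0, 0, 0, 0, 0, 0, 25],
    [0, 0, 0, 0, 0, 0, 25],
    [0, 0, 0, 0, 0, 0, 25],
    [0, 0, 0, 0, 0, 0, 25],
    [0, 0, 0, 0, 0, 0, 25],
  ],
)

```text
clock: 21.7
eef_pos: [617.3, -42.5, 19.6]
tcp_rot: [2.881, 1.558, 2.651]
contact_force: [-4.2, 4.5, 0.9]
opening: 0.369
```

```bash
python3 -c "
from h import *
wrist('pics/w9.png')
im=cv2.imread('pics/w9.png'); cv2.imwrite('pics/w9z.png',cv2.resize(im[40:220,220:400],None,fx=3.2,fy=3.2))
im=cv2.imread('pics/w7.png'); cv2.imwrite('pics/w7z.png',cv2.resize(im[40:220,220:400],None,fx=3.2,fy=3.2))"
```

```text
t 21.7 pos [617.3 -42.5  19.6] xax [-0.011  0.006 -1.   ] zax [ 0.974 -0.228 -0.012] zdeg -13.19 F [-4.2  4.5  0.9] T [0.55 0.33 0.78] op 0.369 B [59.7 16.3] q6 [-0.07  0.61  1.77  0.01  0.77  0.15]
```

View pics/w9z.png

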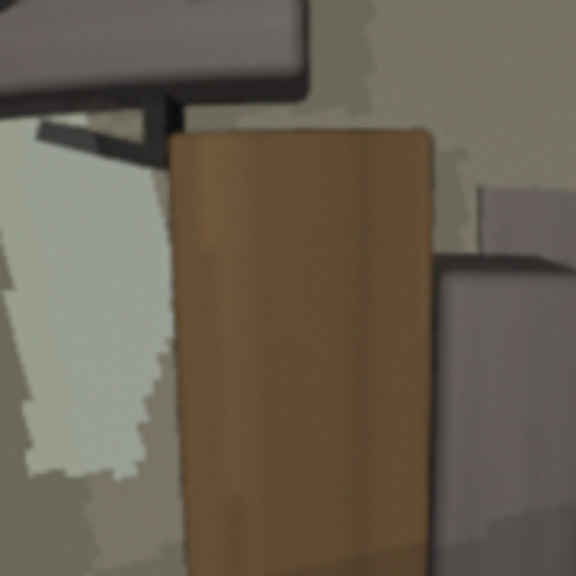

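View pics/w7z.png

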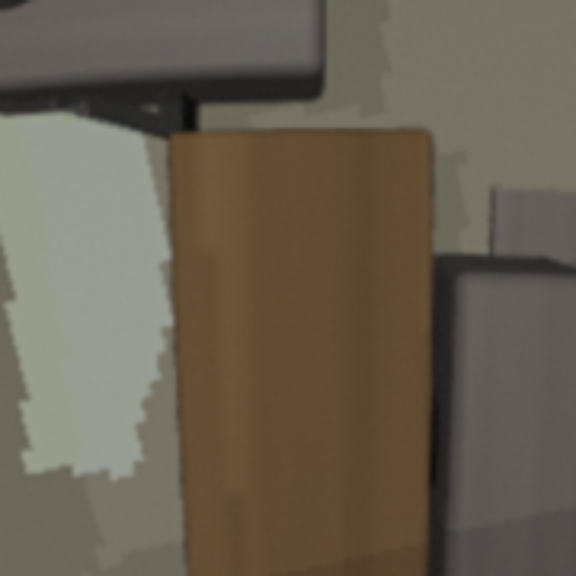

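The w7/w9 comparison shows that the bolt tip, which ended level with the rail's end at (180,130), now stands 35 px further out behind the -x face at (155,160). So it has snapped out, and I release.

Emit:
step_arm(
  rows=[
    [0, 0, 0, 0, 0, 0, 34],
    [0, 0, 0, 0, 0, 0, 38],
    [0, 0, 0, 0, 0, 0, 42],
    [0, 0, 0, 0, 0, 0, 46],
    [0, 0, 0, 0, 0, 0, 50],
    [0, 0, 0, 0, 0, 0, 50],
    [0, 0, 0, 0, 0, 0, 50],
    [0, 0, 0, 0, 0, 0, 50],
  ],
)

```text
clock: 22.75
eef_pos: [617.3, -42.5, 19.7]
tcp_rot: [2.879, 1.558, 2.649]
contact_force: [-0.6, 0.5, -0.2]
opening: 0.58
```

```bash
python3 -c "
from h import *
st()"
```

```text
t 22.75 pos [617.3 -42.5  19.7] xax [-0.011  0.006 -1.   ] zax [ 0.974 -0.228 -0.012] zdeg -13.2 F [-0.6  0.5 -0.2] T [-0.02 -0.04 -0.04] op 0.58 B [59.7 16.3] q6 [-0.07  0.61  1.77  0.01  0.77  0.15]
```

Free. Lift slowly, then back away.

Emit:
step_arm(
  rows=[
    [0, 0, 5, 0, 0, 0, 50],
    [0, 0, 12, 0, 0, 0, 50],
    [0, 0, 22, 0, 0, 0, 50],
    [0, 0, 35, 0, 0, 0, 50],
    [0, 0, 55, 0, 0, 0, 50],
    [0, 0, 80, 0, 0, 0, 50],
    [0, 0, 100, 0, 0, 0, 50],
    [0, 0, 110, 0, 0, 0, 50],
  ],
)

```text
clock: 23.75
eef_pos: [618.0, -42.5, 131.6]
tcp_rot: [2.797, 1.56, 2.567]
contact_force: [-0.0, 0.2, 0.5]
opening: 0.581
```

Emit:
step_arm(
  rows=[
    [-20, -20, 20, 0, 0, 0, 50],
    [-50, -50, 40, 0, 0, 0, 50],
    [-80, -80, 60, 0, 0, 0, 50],
    [-110, -110, 80, 0, 0, 0, 50],
    [-140, -145, 100, 0, 0, 0, 50],
    [-165, -180, 110, 0, 0, 0, 50],
    [-190, -215, 110, 0, 0, 0, 50],
    [-200, -240, 110, 0, 0, 0, 50],
  ],
)

```text
clock: 24.75
eef_pos: [416.5, -283.6, 241.9]
tcp_rot: [2.814, 1.56, 2.583]
contact_force: [-0.1, 0.8, -1.0]
opening: 0.583
```

```bash
python3 - <<'E'
from h import *
st()
for n,(a,b,c,e),f in (("top",(110,220,270,410),5),("scene",(200,290,230,380),5)):
    im,d=vision.grab_frame(n); cv2.imwrite(f'pics/{n}9.png',cv2.resize(im[a:b,c:e],None,fx=f,fy=f,interpolation=cv2.INTER_CUBIC)[:,:,::-1])
    if n=="top":
        P_=cloud(n,d); hsv=cv2.cvtColor(im,cv2.COLOR_RGB2HSV)
        wm=((hsv[...,0]>10)&(hsv[...,0]<30)&(hsv[...,1]>70)&(P_[...,2]>34)&(P_[...,2]<52)&(P_[...,0]>450)&(P_[...,0]<700)&(P_[...,1]>-200)&(P_[...,1]<120)).astype(np.uint8)
        cs,_=cv2.findContours(wm,0,2); c=max(cs,key=cv2.contourArea)
        w=ray(n,c[:,0],42)[:,:2].astype(np.float32); rc=cv2.minAreaRect(w); print(rc, toB(rc[0]), 'expect (59,-3.5), angle',np.degrees(by))
E
```

```text
t 24.75 pos [ 416.5 -283.6  241.9] xax [-0.009  0.006 -1.   ] zax [ 0.973 -0.229 -0.01 ] zdeg -13.26 F [-0.1  0.8 -1. ] T [-0.01 -0.02 -0.01] op 0.583 B [ -84.6 -262.4] q6 [-0.6   0.16  1.87 -0.    1.13 -0.37]
((611.5646362304688, -60.48237609863281), (220.19512939453125, 34.18486404418945), 77.67677307128906) [57.9532425 -2.4799673] expect (59,-3.5), angle -12.41599542048494
```

View pics/top9.png

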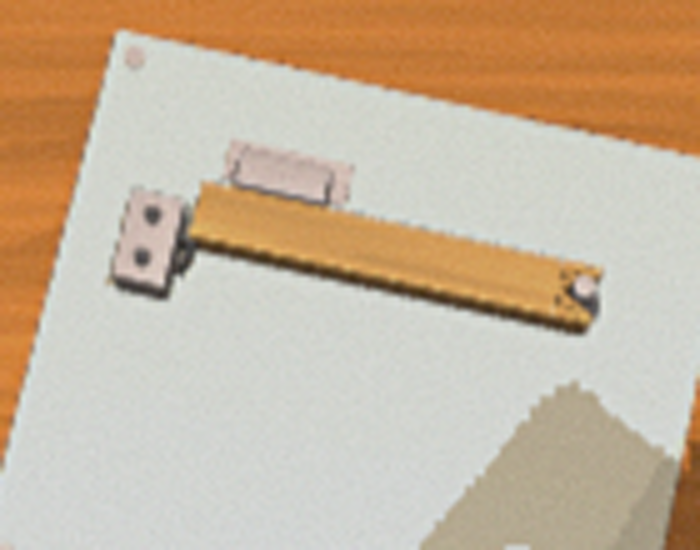

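View pics/scene9.png

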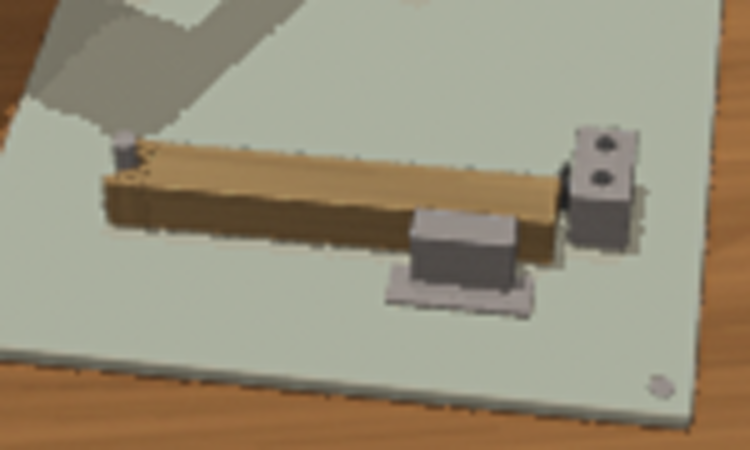

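The rail is in line with its notch on the post (585,285), and the bolt stands behind its end at (185,255). I hand the job in.

```bash
python3 -c "
from rig import order
print(order.sign_off())"
```

```text
the job is handed in; nothing more can be done
None
```

The rail is back on the board: its notch is on the post, it is in line against the stop, and the catch has snapped out behind it. I gripped it, slid it askew onto the post, and swung it about the post past the catch into the bumper. I then let go and backed the arm away, and handed the job in at about 25 s.

- **Seating on the post:** the rail met the post with about 9 N along its length and almost nothing sideways, so the post bears on both walls of the notch. The contact point was within 0.2 mm of where I had located the post from the board.
- **Catch:** wrist pictures before and after the last push show the bolt tip move from the rail's end face to behind its -x face.
- **Forces:** readings between moves stayed at about 12 N or less in total, with at most 9 N sideways. I only read the force at the end of each move, so a brief peak within a move would not show.
- **After release:** the rail lies within 0.1° of the board's direction. Its centre measured about 1 mm off in both x and y, which is within the camera calibration of about 2 mm. The force on the tool was near zero, so it was touching nothing.
- **Bystanders:** the arm's path stayed clear of the shaker, bowl and scraper, but I did not measure their positions again at the end.

No check failed. The two fixed cameras disagreed by about 2 mm on the board's position, so I used the average.

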